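# Blind spacer found on the rod and held hole-up

## Robot

A 6-joint arm with a two-finger parallel gripper is mounted at the origin on the work surface. World frame = base frame: x ahead of the robot, y to its left, z up, the work surface at z = 0. Lengths are in m, angles in rad, forces in N, time in s.
With the tool pointing down it reaches from about 0.35 to 0.975 m from the base axis. Payload 17.4 kg.
Tool frame: the origin (TCP) lies at the very end of the fingers, on their centre line; the grasp point (between the pads) lies 19 mm behind it; z points along the fingers, y is the direction in which the jaws open and shut (so a half turn about z gives the same grasp; the last joint's range is limited). The gripper opens to 85 mm and grips with 20 to 120 N. Pads are 22 mm wide; open, the fingers measure 114 mm over their backs; the gripper's body (76 mm by 85 mm) begins 54 mm behind the grasp point. The pads swing forward as they close: fully open they stand 13 mm farther back than shut.
Start: joints at [1.293, 0.116, 1.442, -0, 1.584, -0.038], TCP at [0.16, 0.656, 0.231] pointing down, gripper open.
Joint ranges: [-2.83, 2.83], [-0.83, 2.19], [0.07, 2.5], [-1.14, 4.28], [0.01, 3], [-2.97, 2.97]. Speed limits (rad/s): [1.89, 1.89, 2.22, 3.14, 3.14, 3.14].

## Interface

Orientations are given as [roll, pitch, yaw] about the fixed x, y, z axes, in that order (R = Rz(yaw) Ry(pitch) Rx(roll)).
In Python, from cell import env gives the robot as it stands. The module is installed in compiled form; this text tells all that it offers.
- The arm moves only by the shell command python3 -m crank 'ROWS' [FORCE]. ROWS is JSON, a list of rows, each a list of 3 entries, a list of its own where there are three numbers: the closure, from 0 (fully open) to 1 (shut), then the shift along the tool's x, y, z in cm, then the turn, a rotation vector about the tool's x, y, z in rad. A call has 1 to 12 rows; each row is the pose to reach, as a shift and turn from the pose commanded when the call began, along the tool's axes at that moment; what a row does not reach only later rows make up. A row lasts 1/10 s, in which the tool goes at most 50 mm and 8.59 degrees, less where a joint would pass 70% of its speed; a pose out of reach is approached as far as the arm can. A call with a gripper value outside its range is refused whole. The fingers move at their own pace and stop on an object; FORCE is the grip in N (left out, the last holds). Time passes only in rows, so rows that repeat a pose let the fingers close. It gives the time, the measured TCP pose, the force and the opening at its end, in the units of the state.
- env.state(): the state, without advancing time (a new reading comes with each control period).
- env.camera(name): name is "scene" or "top" or "wrist"; returns a dict with "image" (480x640x3 uint8, blue, green, red), "z_map" (480x640 float32, m along the optical axis (not along the pixel's ray), 0 where there is no reading), "mtx" (3x3 intrinsics, pixels), "rvec" (rotation vector, rad) and "tvec" (3), from world to camera coordinates, as OpenCV has them; the wrist camera has in their place "tool_from_camera" (4x4, takes a point from camera to tool coordinates, whose origin is the TCP and whose axes are the flange's). Camera axes: x right, y down, z forward; pixel columns grow to the right and rows downward; lengths in m; the calibration is good to about 2 mm. The wrist camera is an equidistant fisheye: a pixel r from the principal point sees the ray r / f radians off the axis. A picture is of the moment at which its call begins: read the wrist's pose just before it.
- env.sign_off(): hands the job in, once; it reports no verdict.
Trained networks look in the newest picture that a camera, given by its name, has taken for a name from the list of things; names that differ only in an ending like _2 or _b are one class to them, and where a whole thing is asked for, a point or a joint stands for the part that bears it (a point fixed in the world has none). Each returns a list of dicts, best first, with "confidence" (0 to 1); they miss things now and then, are a little off and sometimes report something else, mostly with a low value. They report only what shows in the picture. A call takes as long as a camera call. They do not tell look-alikes from the thing itself.
- env.outline_of(label, camera): "mask" (480x640 bool, what is visible of it) and "position" ([column, row] in pixels, amid what is visible of it).
The state is a dict: "time": time; "joint_positions": joint angles; "qd": joint speeds; "tau": joint torques, N m; "tcp_pos": TCP position; "ee_rot": TCP orientation; "ft_force": force on the tool from outside, world axes, zero at the start; "wrist_torque": the same for the moment, N m; "gripper_width": finger opening in m.
Only numpy, scipy, OpenCV 4.12 (cv2) and the standard library are available. Lean on these libraries where they do the work, as an engineer would, in place of code of your own. Each camera call takes 0.05 s, during which the arm holds its last target. There are 200 camera calls.

## Task

Two look-alike square spacers were left out on the bench: first lay the short one down flat in the yellow tray, beside and parallel to the short one already there, and let go of it. Then take the long one, which has a blind hole in one end only, find that hole by feel by sliding the spacer onto the rod in the blue vise until the rod reaches the bottom of the hole, draw it off, and turn it so that the hole points straight up. Finish while holding it still in the gripper like that, about 20 cm or more above the bench, touching nothing else; leave everything else where it is.

Things in the scene. Friction and masses are not known exactly. Their poses are not given: they have to be found in the camera images.
- short_spacer: Short spacer: plain solid aluminium square bar, 45 mm long, 30 x 30 mm section, about 0.11 kg, lying on the bench. Origin at its centre (15 mm above what it lies on); x along its length. No hole; its two ends are alike.
- blind_spacer: Long spacer: aluminium square bar, 70 mm long, 30 x 30 mm section, about 0.16 kg, lying on the bench at any yaw. Origin at its centre (15 mm above what it lies on); x along its length, pointing to the end with the blind hole. The hole is round, 17 mm in diameter, 30 mm deep, on the centreline; the other end is plain.
- hole_mouth (a point): Centre of the open mouth of the long spacer's blind hole, on its end face, 35 mm from its centre; axes as the spacer's: x points out of the hole.
- vise: Low blue machine vise, fixed to the bench, 150 mm along its x, 60 mm along its y, jaws 56 mm high; a screw with a 70 mm cross bar, 36 mm above the bench, reaches 96 mm from the origin on the -x side. Origin at the centre of its underside, z up. It holds a level plain steel rod, 8 mm in diameter, along its y axis, 48 mm above the bench, which sticks out 70 mm from the jaws towards +y.
- rod_tip (a point): Centre of the free end of the rod, at (0, 97, 48) mm in the vise's frame; y points out along the rod, away from the vise.
- short_tray: Yellow shallow tray for short spacers, fixed, 100 mm (x) by 160 mm (y), 12 mm high, walls and floor 4 mm thick. Origin at the centre of its underside. The spacer stored in it lies along the tray's x, about 45 mm from the middle towards +y; the space towards -y is free.
- long_tray: Red shallow tray for long spacers, same size and frame as the yellow one, fixed; it is not needed. The two trays can be in either place.
- short_stock: Short spacer stored in the yellow tray, 45 x 30 x 30 mm, origin at its centre, x along its length. Leave it there.
- long_stock: Solid long spacer stored in the red tray, 70 x 30 x 30 mm, no hole, origin at its centre, x along its length. Leave it there.
- glue_bottle: White glue bottle, 44 mm across, 120 mm tall, standing; origin at the centre of its underside. Leave alone.
- wood_block: Plywood block 50 x 70 x 40 mm high; origin at the centre of its underside. Leave alone.
- clay_cat: Small brown clay cat figure, 68 mm across, 70 mm tall; origin at the centre of its underside. Leave alone.
- screwdriver: Orange-handled screwdriver, 170 mm long, lying on the bench along its x. Leave alone.
- screw_jar: Glass jar with a steel cap, 50 mm across, 60 mm tall; origin at the centre of its underside. Leave alone.
There are look-alikes about, which are no part of the job. Leave any purple look-alike of the blind_spacer alone. Leave any brown look-alike of the short_spacer alone.

How it is judged:
On the way, in this order (a step that is already met when the one before it is completed fails the run):
1. the short spacer lies flat in the yellow tray, parallel to the one stored there, and is let go (x of short_spacer in the frame of short_tray between -0.03 and 0.03 m and y of short_spacer in the frame of short_tray between -0.07 and 0.07 m and z of short_spacer in the frame of short_tray between 0.01 and 0.024 m and angle between the x axis of short_spacer and the x axis of short_tray, either way round below 0.35 rad and linear speed of short_spacer below 0.02 m/s and contact force between the fingers and short_spacer below 0.2 N), for 0.2 s.
2. the rod is at least 20 mm deep in the long spacer's blind hole (x of rod_tip in the frame of hole_mouth below -0.02 m and y of rod_tip in the frame of hole_mouth between -0.007 and 0.007 m and z of rod_tip in the frame of hole_mouth between -0.007 and 0.007 m and angle between the x axis of blind_spacer and the y axis of rod_tip, either way round below 0.3 rad), for 0.1 s.
At the end, for the whole second after the job is handed in: The long spacer is held still between the fingers, touching nothing else, its centre more than 170 mm above the bench and its hole within 20 degrees of straight up; the short spacer lies flat and released in the yellow tray, parallel to the one stored there within 20 degrees; nothing else has moved (all of step 1 and height (world z) of blind_spacer above 0.17 m and angle between blind_spacer's own x axis and vertical below 0.35 rad and contact force between the fingers and blind_spacer above 1.5 N and linear speed of blind_spacer below 0.03 m/s and angular speed of blind_spacer below 0.2 rad/s and contact force between blind_spacer and vise below 0.1 N and contact force between blind_spacer and glue_bottle below 0.1 N and contact force between blind_spacer and short_spacer below 0.1 N and contact force between blind_spacer and clay_cat below 0.1 N and contact force between blind_spacer and screw_jar below 0.1 N); the arm keeps its last pose, push and grip.
It fails at once if a spacer stored in a tray is moved more than 20 mm (distance of any of short_stock, long_stock from where it was at the start of the episode above 0.02 m).
It fails at once if the glue bottle, wood block, clay cat, screwdriver or screw jar is moved more than 30 mm (distance of any of glue_bottle, wood_block, clay_cat, screwdriver, screw_jar from where it was at the start of the episode above 0.03 m).
It also fails if it takes over 72 s, if anything falls off the work surface, if the arm or the gripper's body presses on something with over 40 N, if the wrist force passes 120 N, or if a joint passes its speed limit or range.

## Working session

There is one attempt and no reset: what is moved stays moved. The work goes in short steps, Python scripts to look and compute and a shell command to move; the robot and the scene stay as the last step left them, time stands still between calls to the robot, and variables do not carry over. Pictures are saved under pics/ and viewed, about 8 in all and at most 12, crops included, and the job is handed in when it is done.

```bash
mkdir -p pics; cat > h.py <<'E'
import numpy as np, cv2
from cell import env
from scipy.spatial.transform import Rotation as R
def cam(name):
    c=env.camera(name); return c
def cloud(c,mask):
    v,u=np.nonzero(mask&(c["z_map"]>0)); z=c["z_map"][v,u]
    K=c["mtx"]; P=np.c_[(u-K[0,2])/K[0,0]*z,(v-K[1,2])/K[1,1]*z,z]
    Rm=cv2.Rodrigues(np.array(c["rvec"],float))[0]
    return (P-np.ravel(c["tvec"]))@Rm
def topfit(P,tol=.004):
    zt=np.percentile(P[:,2],95); Q=P[abs(P[:,2]-zt)<tol]
    r=cv2.minAreaRect((Q[:,:2]*1000).astype(np.float32)); return zt,r
E
python3 - <<'E'
from h import *
s=env.state(); print({k:np.round(v,3) for k,v in s.items()})
for n in("top","scene"):
    c=cam(n); im=c["image"].copy()
    for l in "short_spacer blind_spacer vise rod_tip hole_mouth short_tray long_tray short_stock long_stock glue_bottle wood_block clay_cat screwdriver screw_jar".split():
        for d in env.outline_of(l,n):
            P=cloud(c,d["mask"])
            if len(P)<10: print(n,l,d["confidence"],d["position"],len(P));continue
            zt,r=topfit(P); p=d["position"]
            print(n,l,round(d["confidence"],2),np.round(p),"z%.3f"%zt,np.round(r[0]),np.round(r[1]),round(r[2],1))
    cv2.imwrite(f"pics/{n}.png",im)
E
```

```text
{'time': np.float64(0.0), 'joint_positions': array([ 1.293,  0.116,  1.442, -0.   ,  1.584, -0.038]), 'qd': array([ 0.001,  0.001,  0.001, -0.002, -0.   ,  0.   ]), 'tau': array([-2.0000e-03, -7.3200e+01, -6.3249e+01, -0.0000e+00,  6.0000e-03,
        0.0000e+00]), 'tcp_pos': array([0.16 , 0.655, 0.231]), 'ee_rot': array([-3.14 , -0.   ,  2.902]), 'ft_force': array([-0.275,  0.321,  0.248]), 'wrist_torque': array([ 0.008, -0.04 , -0.006]), 'gripper_width': np.float64(0.085)}
top short_spacer 0.73 [234. 239.] z0.038 [598. 329.] [30. 66.] 88.3
top short_spacer 0.65 [326. 271.] z0.034 [519.  60.] [29. 44.] 38.5
top short_spacer 0.36 [251. 292.] z0.014 [452. 266.] [100. 161.] 0.8
top blind_spacer 0.72 [382. 279.] z0.034 [ 516. -111.] [30. 69.] 82.3
top blind_spacer 0.64 [405. 316.] z0.034 [ 419. -175.] [30. 70.] 55.3
top vise 0.72 [489. 287.] z0.057 [ 493. -380.] [114. 120.] 20.9
top rod_tip 0.89 [484. 286.] z0.057 [ 493. -380.] [114. 120.] 20.9
top rod_tip 0.5 [400. 196.] z0.044 [ 757. -150.] [50. 70.] 22.9
top hole_mouth 0.89 [404. 317.] z0.034 [ 418. -175.] [30. 70.] 53.1
top hole_mou
[... 1592 characters left out ...]
.] [104. 160.] 0.8
scene long_tray 0.56 [421. 272.] z0.013 [594. 281.] [160. 103.] 89.9
scene short_stock 0.7 [454. 220.] z0.036 [463. 310.] [47. 30.] 1.1
scene long_stock 0.57 [445. 278.] z0.037 [600. 328.] [30. 71.] 88.4
scene glue_bottle 0.89 [134. 238.] z0.120 [ 711. -344.] [20. 19.] 57.1
scene wood_block 0.63 [211. 286.] z0.043 [ 760. -151.] [51. 70.] 22.5
scene wood_block 0.35 [135. 243.] z0.120 [ 711. -344.] [19. 16.] 61.5
scene clay_cat 0.92 [434. 321.] z0.065 [703. 310.] [33. 35.] 37.1
scene clay_cat 0.55 [449. 225.] z0.036 [463. 310.] [47. 30.] 0.7
scene screwdriver 0.97 [298. 316.] z0.027 [778.  50.] [19. 82.] 83.9
scene screw_jar 0.63 [531. 227.] z0.062 [429. 487.] [42. 45.] 34.6
```

View pics/top.png

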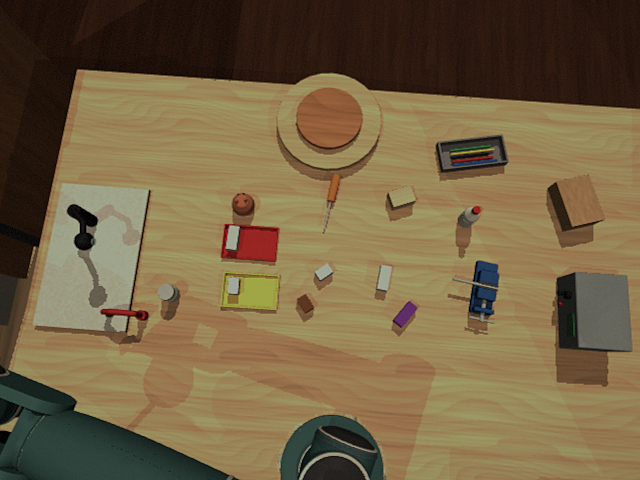

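View pics/scene.png

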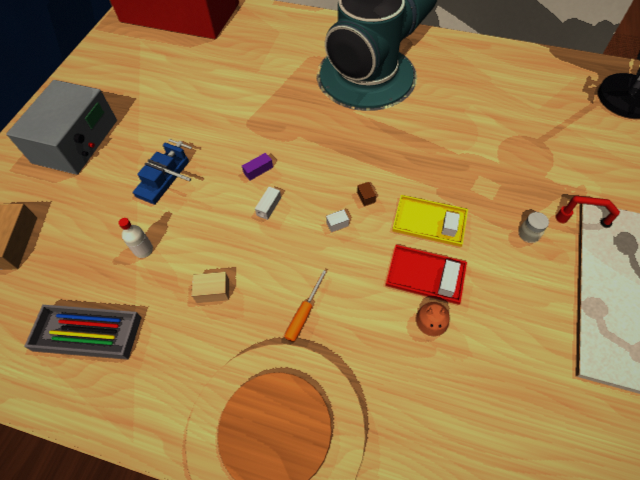

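The top view shows the white short spacer at (326,271), the white long one at (382,279) and the vise at (487,287) with its rod running left to about (453,279). The brown (305,303) and purple (405,316) blocks are the decoys. The scene view agrees. I'll hover over the short spacer first.

```bash
cat >> h.py <<'E'
def pose():
    s=env.state(); return np.array(s["tcp_pos"]),R.from_euler("xyz",s["ee_rot"])
def go(p,yaw,tilt=None):
    p0,r0=pose(); r=R.from_euler("xyz",[np.pi,0,yaw]) if tilt is None else tilt
    print("shift",np.round(r0.inv().apply(np.array(p)-p0)*100,2),"turn",np.round((r0.inv()*r).as_rotvec(),3))
def wrist():
    """image, depth, and world coords of every pixel (HxWx3)"""
    p,r=pose(); c=env.camera("wrist"); K=c["mtx"]
    v,u=np.mgrid[0:480,0:640]; x=(u-K[0,2])/K[0,0]; y=(v-K[1,2])/K[1,1]
    t=np.hypot(x,y); k=np.where(t>1e-6,np.tan(np.minimum(t,1.5))/np.maximum(t,1e-6),1)
    z=c["z_map"]; P=np.stack([x*k*z,y*k*z,z],-1)
    T=c["tool_from_camera"]; W=(P@T[:3,:3].T+T[:3,3])@r.as_matrix().T+p
    W[(z<=0)|(t>1.45)]=np.nan
    return c,W
def wfit(W,mask,ztop,tol=.004):
    Q=W[mask]; Q=Q[np.isfinite(Q[:,2])]; zt=np.median(Q[:,2]) if ztop is None else ztop
    Q=Q[abs(Q[:,2]-zt)<tol]; r=cv2.minAreaRect((Q[:,:2]*1000).astype(np.float32))
    a=r[2] if r[1][0]>r[1][1] else r[2]+90
    return len(Q),np.median(Q[:,2]).round(4),np.round(r[0],1),np.round(r[1],1),round(a%180,1)
E
python3 -c "
from h import *
go([.50,.06,.2],2.243)
for n in('top','scene'):
    im=cv2.imread(f'pics/{n}.png')
a=cv2.resize(im[140:230,120:290],None,fx=4.5,fy=4.5,interpolation=cv2.INTER_CUBIC); cv2.imwrite('pics/crop.png',a)"
```

```text
shift [-47.14 -49.8    3.13] turn [-0.     0.     0.659]
```

View pics/crop.png

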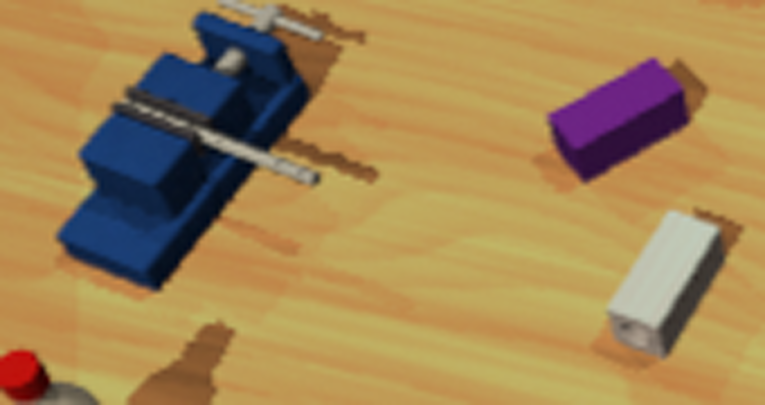

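The crop shows the vise with its rod tip at crop (315,178). The far (+x) end face of the white long spacer, at crop (632,333), appears to have a round hole. Moving.

```bash
python3 -m crank '[[0,[-47.1,-49.8,3.1],[0,0,0.659]],[0,[-47.1,-49.8,3.1],[0,0,0.659]],[0,[-47.1,-49.8,3.1],[0,0,0.659]],[0,[-47.1,-49.8,3.1],[0,0,0.659]],[0,[-47.1,-49.8,3.1],[0,0,0.659]],[0,[-47.1,-49.8,3.1],[0,0,0.659]],[0,[-47.1,-49.8,3.1],[0,0,0.659]],[0,[-47.1,-49.8,3.1],[0,0,0.659]],[0,[-47.1,-49.8,3.1],[0,0,0.659]],[0,[-47.1,-49.8,3.1],[0,0,0.659]],[0,[-47.1,-49.8,3.1],[0,0,0.659]],[0,[-47.1,-49.8,3.1],[0,0,0.659]]]' 40
python3 -c "
from h import *
go([.50,.06,.2],2.243)"
```

```text
time: 2.7
tcp_pos: [0.4575, 0.1328, 0.2045]
ee_rot: [3.141, 0.0, 2.243]
ft_force: [1.0, 0.1, -0.0]
gripper_width: 0.0851
shift [-8.34 -1.21  0.45] turn [ 0.001  0.    -0.   ]
```

```bash
python3 -m crank '[[0,[-8.3,-1.2,0.4],[0,0,0]],[0,[-8.3,-1.2,0.4],[0,0,0]],[0,[-8.3,-1.2,0.4],[0,0,0]],[0,[-8.3,-1.2,0.4],[0,0,0]],[0,[-8.3,-1.2,0.4],[0,0,0]]]'
python3 - <<'E'
from h import *
c,W=wrist(); cv2.imwrite("pics/w1.png",c["image"]); np.save("w1.npy",W)
for l in "short_spacer blind_spacer hole_mouth vise rod_tip short_tray short_stock".split():
    for d in env.outline_of(l,"wrist"): print(l,round(d["confidence"],2),np.round(d["position"]),*wfit(W,d["mask"],None))
E
```

```text
time: 3.2
tcp_pos: [0.499, 0.0631, 0.2003]
ee_rot: [3.141, -0.0, 2.243]
ft_force: [0.3, -0.1, 0.5]
gripper_width: 0.0849
short_spacer 0.93 [334. 226.] 1738 0.031 [520.   61.4] [30.2 45.8] 129.7
short_spacer 0.55 [284. 122.] 1870 0.031 [427.3 106.7] [45.7 29.9] 37.1
blind_spacer 0.82 [233. 349.] 1271 0.0309 [ 519.6 -110.4] [32.1 64.4] 172.7
blind_spacer 0.72 [128. 323.] 1073 0.0307 [ 414.7 -171.4] [32.7 60.2] 143.4
hole_mouth 0.62 [234. 351.] 1274 0.0309 [ 519.6 -110.4] [32.1 64.5] 172.7
vise 0.68 [132. 454.] 115 0.0419 [ 508.9 -370.5] [ 6.7 55.1] 170.4
rod_tip 0.78 [131. 456.] 119 0.0407 [ 508.9 -370.4] [ 6.9 55.1] 171.0
short_tray 0.91 [404.  37.] 9026 0.0052 [453.5 261. ] [103.9 149.9] 90.5
short_tray 0.58 [516. 112.] 9005 0.0052 [596.8 287.5] [170.  108.3] 89.9
short_stock 0.43 [460.   3.] 55 0.016 [477.2 297.8] [12.6  1.8] 3.8
```

View pics/w1.png

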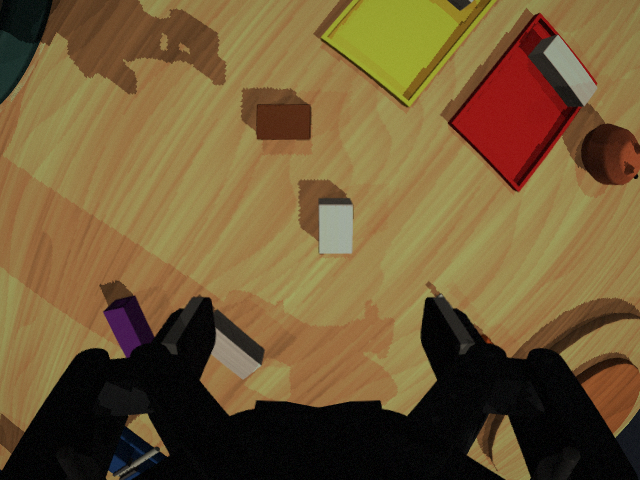

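The wrist view shows the white short spacer at (335,226), in line between the fingers. The fit gives (520,61) mm and yaw 129.7°.

```bash
python3 -c "
from h import *
go([.520,.0612,.005],2.26)"
```

```text
shift [-1.42  1.53 19.53] turn [ 0.     0.    -0.017]
```

```bash
python3 -m crank '[[0,[-1.4,1.5,5],[0,0,-0.017]],[0,[-1.4,1.5,10],[0,0,-0.017]],[0,[-1.4,1.5,14],[0,0,-0.017]],[0,[-1.4,1.5,17],[0,0,-0.017]],[0,[-1.4,1.5,19],[0,0,-0.017]],[0,[-1.4,1.5,19.5],[0,0,-0.017]],[0,[-1.4,1.5,19.5],[0,0,-0.017]],[1,[-1.4,1.5,19.5],[0,0,-0.017]],[1,[-1.4,1.5,19.5],[0,0,-0.017]],[1,[-1.4,1.5,19.5],[0,0,-0.017]],[1,[-1.4,1.5,19.5],[0,0,-0.017]],[1,[-1.4,1.5,19.5],[0,0,-0.017]]]' 40; python3 -m crank '[[1,[0,0,0],[0,0,0]],[1,[0,0,0],[0,0,0]],[1,[0,0,0],[0,0,0]],[1,[0,0,-3],[0,0,0]],[1,[0,0,-8],[0,0,0]],[1,[0,0,-10],[0,0,0]],[1,[0,0,-10],[0,0,0]]]'
python3 -c "
from h import *
go([.457,.228,.105],np.pi+.015)
W=np.load('w1.npy')"
```

```text
time: 4.8
tcp_pos: [0.5201, 0.0608, 0.006]
ee_rot: [3.141, 0.001, 2.26]
ft_force: [-1.6, -0.1, 7.3]
gripper_width: 0.0291
time: 5.5
tcp_pos: [0.5211, 0.0609, 0.1087]
ee_rot: [3.137, 0.003, 2.26]
ft_force: [-0.1, 0.1, -2.2]
gripper_width: 0.0293
shift [16.97  5.67  0.35] turn [ 0.003  0.005 -0.897]
```

```bash
python3 -m crank '[[1,[17,5,0.3],[0,0,-0.9]],[1,[17,5,0.3],[0,0,-0.9]],[1,[17,5,0.3],[0,0,-0.9]],[1,[17,5,0.3],[0,0,-0.9]],[1,[17,5,0.3],[0,0,-0.9]],[1,[17,5,0.3],[0,0,-0.9]],[1,[17,5,0.3],[0,0,-0.9]],[1,[17,5,0.3],[0,0,-0.9]],[1,[17,5,0.3],[0,0,-0.9]]]'
python3 - <<'E'
from h import *
c,W=wrist()
go([.457,.235,.011],np.pi+.015)
for l in "short_spacer short_tray short_stock".split():
    for d in env.outline_of(l,"wrist"): print(l,round(d["confidence"],2),np.round(d["position"]),*wfit(W,d["mask"],None))
E
```

```text
time: 6.4
tcp_pos: [0.4501, 0.2236, 0.1017]
ee_rot: [-3.141, -0.001, -3.128]
ft_force: [0.3, 0.8, -1.5]
gripper_width: 0.029
shift [-0.7   1.13  9.08] turn [-0. -0. -0.]
short_spacer 0.89 [316. 314.] 8204 0.1267 [450.4 224. ] [46.1 30.5] 0.8
short_spacer 0.56 [144. 207.] 2833 0.031 [427.1 106.9] [45.4 31.1] 36.5
short_tray 0.98 [377. 218.] 18635 0.0051 [455.4 270.2] [106.  165.5] 90.6
short_tray 0.36 [449. 262.] 2875 0.0351 [460.9 312. ] [45.8 30.5] 1.1
short_stock 0.78 [448. 261.] 2894 0.0351 [460.8 312.1] [45.6 30.7] 1.0
short_stock 0.67 [376. 216.] 18723 0.0051 [455.6 269.2] [106.8 169.8] 90.4
```

```bash
python3 -m crank '[[1,[-0.6,1.1,4],[0,0,0]],[1,[-0.6,1.1,7],[0,0,0]],[1,[-0.6,1.1,8.5],[0,0,0]],[1,[-0.6,1.1,9],[0,0,0]],[1,[-0.6,1.1,9.1],[0,0,0]],[1,[-0.6,1.1,9.1],[0,0,0]],[1,[-0.6,1.1,9.15],[0,0,0]],[0.4,[-0.6,1.1,9.15],[0,0,0]],[0.4,[-0.6,1.1,9.15],[0,0,0]],[0.4,[-0.6,1.1,9.15],[0,0,0]],[0.4,[-0.6,1.1,9.15],[0,0,0]]]'
```

```text
time: 7.7
tcp_pos: [0.4561, 0.235, 0.0108]
ee_rot: [3.142, 0.0, -3.123]
ft_force: [-0.4, 0.0, -0.6]
gripper_width: 0.0516
```

```bash
python3 -m crank '[[0.4,[0,0,0],[0,0,0]],[0.4,[0,0,-1],[0,0,0]],[0.4,[0,0,-4],[0,0,0]],[0.4,[0,0,-9],[0,0,0]],[0,[0,0,-14],[0,0,0]],[0,[0,0,-18],[0,0,0]],[0,[0,0,-18],[0,0,0]],[0,[0,0,-18],[0,0,0]]]'
python3 - <<'E'
from h import *
c,W=wrist()
for l in "short_spacer short_tray short_stock".split():
    for d in env.outline_of(l,"wrist"): print(l,round(d["confidence"],2),np.round(d["position"]),*wfit(W,d["mask"],None))
go([.50,-.11,.2],np.radians(-7.5))
go([.50,-.11,.2],np.radians(172.5))
E
```

```text
time: 8.5
tcp_pos: [0.4562, 0.235, 0.192]
ee_rot: [3.141, 0.002, -3.123]
ft_force: [-0.6, -0.8, -1.0]
gripper_width: 0.0854
short_spacer 0.96 [175. 179.] 1618 0.031 [426.9 107. ] [45.5 30.9] 37.5
short_spacer 0.72 [319. 211.] 1867 0.035 [456.6 235.7] [44.8 29.6] 1.3
short_tray 0.8 [349. 194.] 11965 0.0051 [455.1 264.5] [104.8 158.7] 90.7
short_tray 0.54 [575. 193.] 219 0.0527 [423.9 476.8] [19.1 42.9] 169.0
short_stock 0.94 [403. 220.] 1791 0.035 [460.5 312.5] [46.  30.6] 1.4
shift [ -3.81 -34.55  -1.03] turn [ 3.000e-03 -1.000e-03 -2.993e+00]
shift [ -3.81 -34.55  -1.03] turn [-0.001 -0.002  0.149]
```

Step 1 checks out: the spacer lies at (457,236) mm with its top at 35 mm, parallel to the stored one. Next, the long spacer, looking first from beyond its +x end to confirm the hole.

```bash
python3 -m crank '[[0,[-20,-35,0],[0,0,0.15]],[0,[-20,-35,0],[0,0,0.15]],[0,[-20,-35,0],[0,0,0.15]],[0,[-20,-35,0],[0,0,0.15]],[0,[-20,-35,0],[0,0,0.15]],[0,[-20,-35,0],[0,0,0.15]],[0,[-20,-35,0],[0,0,0.15]],[0,[-20,-35,0],[0,0,0.15]],[0,[-20,-35,0],[0,0,0.15]],[0,[-20,-35,0],[0,0,0.15]],[0,[-20,-35,0],[0,0,0.15]],[0,[-20,-35,0],[0,0,0.15]]]'
python3 - <<'E'
from h import *
c,W=wrist(); print(np.round(c["tool_from_camera"],3))
cv2.imwrite("pics/w2.png",c["image"])
for l in "blind_spacer hole_mouth vise rod_tip".split():
    for d in env.outline_of(l,"wrist"): print(l,round(d["confidence"],2),np.round(d["position"]),*wfit(W,d["mask"],None))
E
```

```text
time: 9.9
tcp_pos: [0.662, -0.1102, 0.1907]
ee_rot: [3.141, -0.0, 3.011]
ft_force: [0.6, -0.8, -0.7]
gripper_width: 0.0852
[[-0.001 -0.957 -0.291  0.075]
 [ 1.    -0.001  0.     0.001]
 [-0.001 -0.291  0.957 -0.144]
 [ 0.     0.     0.     1.   ]]
blind_spacer 0.58 [291.  47.] 3022 0.031 [ 516.7 -110.7] [30.  70.8] 172.5
hole_mouth 0.67 [615. 116.] 3180 0.0053 [593.3 242. ] [ 81.  101.9] 179.9
vise 0.88 [ 30. 104.] 712 0.0376 [ 481.6 -392.8] [ 66.4 139.1] 168.1
vise 0.53 [ 90. 300.] 293 0.0716 [ 704.  -332.4] [43.3 21.8] 22.6
rod_tip 0.58 [ 31. 104.] 776 0.038 [ 481.9 -392.8] [ 66.4 139.6] 168.1
```

View pics/w2.png

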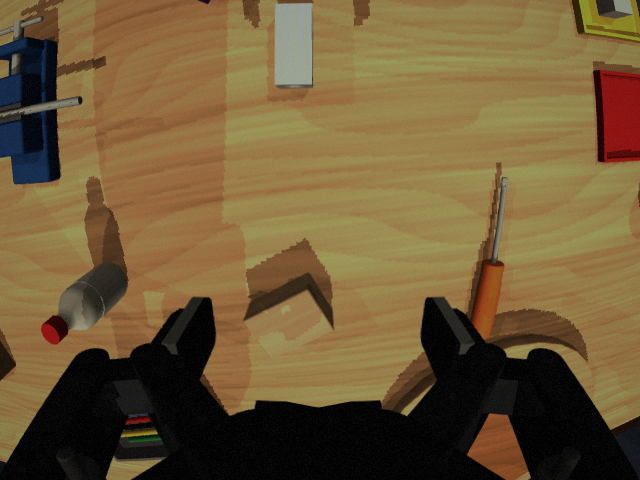

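The wrist view shows the long spacer at (293,45) and the rod tip at (80,100). The spacer's end face is too foreshortened to judge, so I rely on the scene crop for the +x end and will test it on the rod. Going to grasp.

```bash
python3 -c "
from h import *
go([.517,-.1107,.006],np.radians(172.5))"
```

```text
shift [14.41 -1.89 18.5 ] turn [-0.  0. -0.]
```

```bash
python3 -m crank '[[0,[14.4,-1.9,0],[0,0,0]],[0,[14.4,-1.9,0],[0,0,0]],[0,[14.4,-1.9,0],[0,0,0]],[0,[14.4,-1.9,0],[0,0,0]],[0,[14.4,-1.9,5],[0,0,0]],[0,[14.4,-1.9,10],[0,0,0]],[0,[14.4,-1.9,14],[0,0,0]],[0,[14.4,-1.9,17],[0,0,0]],[0,[14.4,-1.9,18.3],[0,0,0]],[0,[14.4,-1.9,18.5],[0,0,0]],[0,[14.4,-1.9,18.5],[0,0,0]],[1,[14.4,-1.9,18.5],[0,0,0]]]' 60;  python3 -m crank '[[1,[0,0,0],[0,0,0]],[1,[0,0,0],[0,0,0]],[1,[0,0,0],[0,0,0]],[1,[0,0,0],[0,0,0]],[1,[0,0,0],[0,0,0]],[1,[0,0,0],[0,0,0]],[1,[0,0,-3],[0,0,0]],[1,[0,0,-8],[0,0,0]],[1,[0,0,-12],[0,0,0]],[1,[0,0,-15],[0,0,0]],[1,[0,0,-15],[0,0,0]]]'
python3 -c "
from h import *
go([.40,-.25,.17],np.radians(80))"
```

```text
time: 11.35
tcp_pos: [0.5182, -0.1115, 0.0075]
ee_rot: [-3.141, 0.002, 3.01]
ft_force: [0.8, -0.5, 0.0]
gripper_width: 0.0733
time: 12.45
tcp_pos: [0.5185, -0.1117, 0.1604]
ee_rot: [-3.141, 0.006, 3.01]
ft_force: [0.9, 0.1, -1.9]
gripper_width: 0.0289
shift [  9.93 -15.27  -1.01] turn [0.004 0.006 1.613]
```

```bash
python3 -c "
from h import *
go([.50,-.40,.21],np.radians(80))"
python3 -m crank '[[1,[5.6,-28.3,-4.9],[0,0,1.61]],[1,[5.6,-28.3,-4.9],[0,0,1.61]],[1,[5.6,-28.3,-4.9],[0,0,1.61]],[1,[5.6,-28.3,-4.9],[0,0,1.61]],[1,[5.6,-28.3,-4.9],[0,0,1.61]],[1,[5.6,-28.3,-4.9],[0,0,1.61]],[1,[5.6,-28.3,-4.9],[0,0,1.61]],[1,[5.6,-28.3,-4.9],[0,0,1.61]],[1,[5.6,-28.3,-4.9],[0,0,1.61]],[1,[5.6,-28.3,-4.9],[0,0,1.61]],[1,[5.6,-28.3,-4.9],[0,0,1.61]],[1,[5.6,-28.3,-4.9],[0,0,1.61]]]'
```

```text
shift [ -1.98 -28.83  -4.92] turn [0.004 0.006 1.613]
time: 13.65
tcp_pos: [0.4242, -0.3843, 0.2035]
ee_rot: [-3.14, -0.001, 1.398]
ft_force: [0.6, -0.0, -1.8]
gripper_width: 0.0289
```

```bash
python3 -m crank '[[1,[0,7.5,0],[0,0,0]],[1,[0,7.5,0],[0,0,0]],[1,[0,7.5,0],[0,0,0]],[1,[0,7.5,0],[0,0,0]]]'
python3 - <<'E'
from h import *
c,W=wrist(); np.save("w3.npy",W); cv2.imwrite("pics/w3.png",c["image"])
print(pose()[0])
for l in "blind_spacer vise rod_tip".split():
    for d in env.outline_of(l,"wrist"): print(l,round(d["confidence"],2),np.round(d["position"]),*wfit(W,d["mask"],None))
E
```

```text
time: 14.05
tcp_pos: [0.4983, -0.397, 0.2035]
ee_rot: [-3.14, -0.001, 1.403]
ft_force: [0.9, 0.3, -2.4]
gripper_width: 0.0289
[ 0.49792773 -0.39704836  0.20397111]
vise 0.83 [328. 198.] 2566 0.0521 [ 499.9 -358.7] [123.3 116.1] 82.7
rod_tip 0.97 [329. 202.] 2542 0.052 [ 500.  -358.8] [123.5 116.1] 82.5
```

View pics/w3.png

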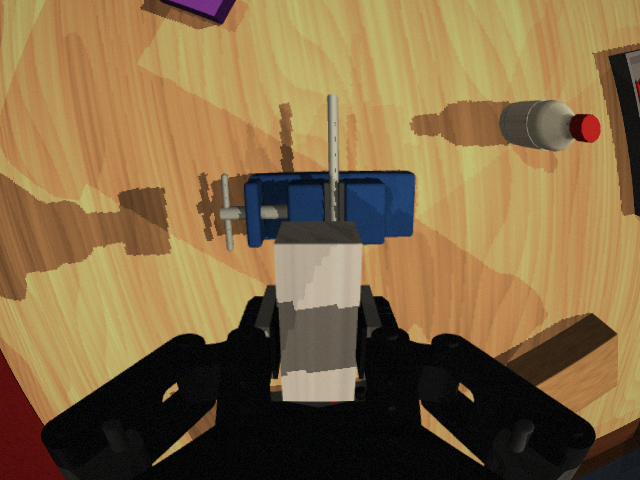

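The view shows the rod from its tip (333,96) back to the vise jaws at about (333,180). The held spacer's near end face (318,233) is plain, so the hole is on the other end, tool −x, as wanted.

```bash
python3 - <<'E'
from h import *
W=np.load("w3.npy"); p=np.array([.4980,-.39703,.2039]); 
Q=W[90:168,315:350].reshape(-1,3); Q=Q[np.isfinite(Q[:,2])&(Q[:,2]>.035)]
l=cv2.fitLine(Q[:,:2].astype(np.float32),cv2.DIST_HUBER,0,1e-4,1e-4).ravel()
d=l[:2]*np.sign(l[1]); t=(Q[:,:2]-l[2:])@d; n=(Q[:,:2]-l[2:])@np.array([-d[1],d[0]])
print(len(Q),"rod dir deg",np.degrees(np.arctan2(d[1],d[0])),"tip",l[2:]+d*t.max(),"z pct",np.percentile(Q[:,2],[5,50,95]),"width",np.ptp(n),"n",np.percentile(n,[2,50,98]))
B=W[170:245,240:415].reshape(-1,3);B=B[np.isfinite(B[:,2])&(abs(B[:,2]-.056)<.004)]
print(len(B),B.min(0),B.max(0),cv2.minAreaRect((B[:,:2]*1000).astype(np.float32)))
S=W[245:400,270:365].reshape(-1,3); S=S[np.isfinite(S[:,2])&(S[:,2]>.2)]
r=cv2.minAreaRect((S[:,:2]*1000).astype(np.float32)); print("held",len(S),np.percentile(S[:,2],[5,50,95]),r)
A=np.c_[S[:,:2],np.ones(len(S))]; k=np.linalg.lstsq(A,S[:,2],rcond=None)[0]; print("tilt",k[:2])
E
```

```text
730 rod dir deg 80.71594 tip [ 0.52554165 -0.29988112] z pct [0.05019532 0.05230834 0.05377026] width 0.007285571192580153 n [-0.00362993  0.00025594  0.00351357]
4505 [ 0.43690089 -0.42702535  0.05200194] [ 0.55557371 -0.35962964  0.05905176] ((496.8388671875, -387.81048583984375), (61.6573600769043, 115.5753173828125), 80.65001678466797)
held 13843 [0.22702895 0.22808618 0.23902108] ((497.48004150390625, -395.9346618652344), (69.98941802978516, 38.41901779174805), 79.69744110107422)
tilt [-0.02103084 -0.00545325]
```

```bash
python3 -c "
from h import *
d=np.array([np.cos(1.4085),np.sin(1.4085)]); t=np.array([.5255,-.2999])+.06*d
go([*t,.204],1.4085); go([*t,.040],1.4085)"
```

```text
shift [16.06  1.04  0.08] turn [ 0.     0.    -0.008]
shift [16.06  1.04 16.48] turn [ 0.     0.    -0.008]
```

```bash
python3 -m crank '[[1,[5,1,0],[0,0,-0.008]],[1,[10,1,0],[0,0,-0.008]],[1,[14,1,0],[0,0,-0.008]],[1,[16.1,1,0],[0,0,-0.008]],[1,[16.1,1,2],[0,0,-0.008]],[1,[16.1,1,6],[0,0,-0.008]],[1,[16.1,1,10],[0,0,-0.008]],[1,[16.1,1,13],[0,0,-0.008]],[1,[16.1,1,15.5],[0,0,-0.008]],[1,[16.1,1,16.4],[0,0,-0.008]],[1,[16.1,1,16.4],[0,0,-0.008]],[1,[16.1,1,16.4],[0,0,-0.008]]]'
python3 - <<'E'
from h import *
p,r=pose(); ax=r.apply([1,0,0]); print(p,np.degrees(np.arctan2(ax[1],ax[0])))
c=cam("scene"); im=c["image"]
cv2.imwrite("pics/s2.png",cv2.resize(im[120:240,110:270],None,fx=4.5,fy=4.5,interpolation=cv2.INTER_CUBIC))
tip=np.array([.5255,-.2999]); m=p[:2]-.035*ax[:2]; e=tip-m
print("gap",-e@ax[:2],"lat",e@np.array([-ax[1],ax[0]]))
E
```

```text
time: 15.45
tcp_pos: [0.536, -0.2407, 0.0422]
ee_rot: [3.14, 0.001, 1.408]
ft_force: [0.4, 0.3, -1.1]
gripper_width: 0.0286
[ 0.53600802 -0.24067633  0.0422157 ] 80.65911147496746
gap 0.025143911576755808 lat 0.0007562114854612762
```

View pics/s2.png

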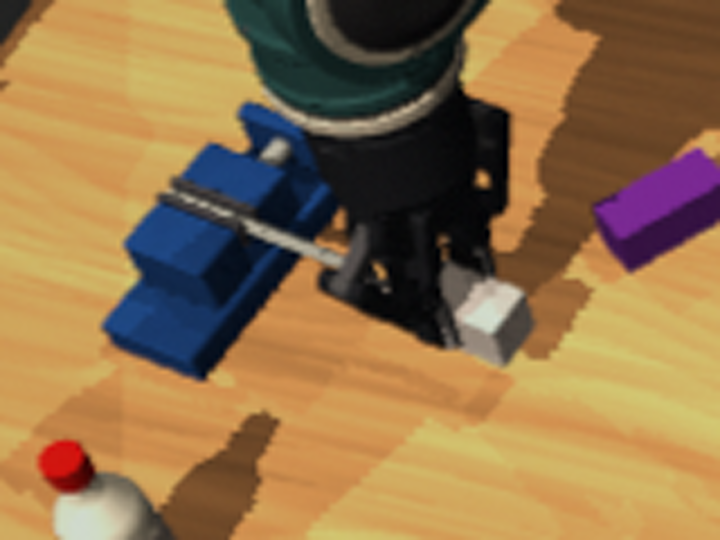

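The crop shows the spacer lined up with the rod tip, which is at about crop (340,258). The numbers give a 25 mm gap and 0.8 mm lateral offset. Sliding in gently.

```bash
python3 -m crank '[[1,[-0.6,0,0.15],[0,0,0]],[1,[-1.2,0,0.15],[0,0,0]],[1,[-1.7,0,0.15],[0,0,0]],[1,[-2.1,0,0.15],[0,0,0]],[1,[-2.4,0,0.15],[0,0,0]],[1,[-2.7,0,0.15],[0,0,0]],[1,[-3.0,0,0.15],[0,0,0]],[1,[-3.0,0,0.15],[0,0,0]]]'
```

```text
time: 16.3
tcp_pos: [0.5306, -0.2702, 0.0392]
ee_rot: [-3.142, 0.0, 1.408]
ft_force: [-0.7, 0.0, -1.2]
gripper_width: 0.0292
```

```bash
python3 -m crank '[[1,[-0.3,0,0],[0,0,0]],[1,[-0.6,0,0],[0,0,0]],[1,[-0.9,0,0],[0,0,0]],[1,[-1.2,0,0],[0,0,0]],[1,[-1.5,0,0],[0,0,0]],[1,[-1.7,0,0],[0,0,0]],[1,[-1.7,0,0],[0,0,0]]]'
```

```text
time: 17.0
tcp_pos: [0.5279, -0.2869, 0.0392]
ee_rot: [3.142, 0.0, 1.408]
ft_force: [-0.5, 0.3, -1.7]
gripper_width: 0.0293
```

```bash
python3 -m crank '[[1,[-0.2,0,0],[0,0,0]],[1,[-0.4,0,0],[0,0,0]],[1,[-0.4,0,0],[0,0,0]]]'
```

```text
time: 17.3
tcp_pos: [0.5273, -0.2908, 0.0392]
ee_rot: [3.142, 0.0, 1.408]
ft_force: [-0.6, 0.6, -1.8]
gripper_width: 0.029
```

Estimated depth is about 26 mm with no lateral force. Feeling for the bottom.

```bash
python3 -m crank '[[1,[-0.1,0,0],[0,0,0]],[1,[-0.2,0,0],[0,0,0]],[1,[-0.2,0,0],[0,0,0]]]';python3 -m crank '[[1,[-0.1,0,0],[0,0,0]],[1,[-0.2,0,0],[0,0,0]],[1,[-0.2,0,0],[0,0,0]]]'
```

```text
time: 17.6
tcp_pos: [0.527, -0.2927, 0.0392]
ee_rot: [3.142, 0.0, 1.408]
ft_force: [-0.2, -0.5, -1.4]
gripper_width: 0.0289
time: 17.9
tcp_pos: [0.5266, -0.2947, 0.0392]
ee_rot: [3.142, 0.0, 1.408]
ft_force: [0.4, -0.2, -1.7]
gripper_width: 0.0286
```

```bash
python3 -m crank '[[1,[-0.1,0,0],[0,0,0]],[1,[-0.15,0,0],[0,0,0]]]'
```

```text
time: 18.1
tcp_pos: [0.5264, -0.2961, 0.0392]
ee_rot: [-3.142, -0.0, 1.408]
ft_force: [1.5, 2.7, -0.9]
gripper_width: 0.0288
```

```bash
python3 -m crank '[[1,[-0.1,0,0],[0,0,0]],[1,[-0.1,0,0],[0,0,0]]]'
```

```text
time: 18.3
tcp_pos: [0.5264, -0.2961, 0.0392]
ee_rot: [-3.141, -0.002, 1.408]
ft_force: [0.5, 8.1, 0.9]
gripper_width: 0.0286
```

The bottom is felt: advance stopped with 8 N along the rod at about 31 mm depth. Drawing off.

```bash
python3 -m crank '[[1,[0.1,0,0],[0,0,0]],[1,[0.6,0,0],[0,0,0]],[1,[1.4,0,0],[0,0,0]],[1,[2.4,0,0],[0,0,0]],[1,[3.4,0,0],[0,0,0]],[1,[4.6,0,0],[0,0,0]],[1,[6,0,0],[0,0,0]],[1,[7.5,0,0],[0,0,0]],[1,[8.5,0,0],[0,0,0]],[1,[8.5,0,-4],[0,0,0]],[1,[8.5,0,-9],[0,0,0]],[1,[8.5,0,-14],[0,0,0]]]'
python3 -c "
from h import *
q=env.state()['joint_positions'];print(np.round(q,2))
a=-.25; p=[.50*np.cos(a),.50*np.sin(a),.30]
go(p,a+np.pi)
"
```

```text
time: 19.5
tcp_pos: [0.5397, -0.2123, 0.1807]
ee_rot: [-3.141, -0.0, 1.408]
ft_force: [0.6, 0.3, -2.3]
gripper_width: 0.0291
[-0.42 -0.07  1.71 -0.    1.5  -0.26]
shift [  7.85  -6.9  -11.93] turn [-1.000e-03 -1.000e-03 -1.483e+00]
```

```bash
python3 -m crank '[[1,[7.8,-6.9,-12],[0,0,-1.48]],[1,[7.8,-6.9,-12],[0,0,-1.48]],[1,[7.8,-6.9,-12],[0,0,-1.48]],[1,[7.8,-6.9,-12],[0,0,-1.48]],[1,[7.8,-6.9,-12],[0,0,-1.48]],[1,[7.8,-6.9,-12],[0,0,-1.48]],[1,[7.8,-6.9,-12],[0,0,-1.48]],[1,[7.8,-6.9,-12],[0,0,-1.48]],[1,[7.8,-6.9,-12],[0,0,-1.48]],[1,[7.8,-6.9,-12],[0,0,-1.48]],[1,[7.8,-6.9,-12],[0,0,-1.48]],[1,[7.8,-6.9,-12],[0,0,-1.48]]]'
python3 -m crank '[[1,[-15,0,-10],[0,-1.571,0]],[1,[-15,0,-10],[0,-1.571,0]],[1,[-15,0,-10],[0,-1.571,0]],[1,[-15,0,-10],[0,-1.571,0]],[1,[-15,0,-10],[0,-1.571,0]],[1,[-15,0,-10],[0,-1.571,0]],[1,[-15,0,-10],[0,-1.571,0]],[1,[-15,0,-10],[0,-1.571,0]],[1,[-15,0,-10],[0,-1.571,0]],[1,[-15,0,-10],[0,-1.571,0]],[1,[-15,0,-10],[0,-1.571,0]],[1,[-15,0,-10],[0,-1.571,0]]]'
python3 -c "
from h import *
p,r=pose();print(p,'-x',r.apply([-1,0,0]),'z',r.apply([0,0,1]),np.round(env.state()['joint_positions'],2))"
```

```text
time: 20.7
tcp_pos: [0.4846, -0.1247, 0.2992]
ee_rot: [-3.142, 0.0, 2.884]
ft_force: [-0.4, 0.2, -1.4]
gripper_width: 0.0292
time: 21.9
tcp_pos: [0.6318, -0.1473, 0.4099]
ee_rot: [3.074, 1.486, 2.867]
ft_force: [0.9, 0.2, -0.8]
gripper_width: 0.0291
[ 0.63175978 -0.14730738  0.40986002] -x [ 0.08135454 -0.02294099  0.99642117] z [ 0.97514122 -0.20490792 -0.08433478] [-0.32 -0.6   2.18  0.92  0.14 -2.49]
```

The hole direction is now within 5° of vertical. Holding still and checking.

```bash
python3 -m crank '[[1,[0,0,0],[0,0,0]],[1,[0,0,0],[0,0,0]],[1,[0,0,0],[0,0,0]],[1,[0,0,0],[0,0,0]],[1,[0,0,0],[0,0,0]],[1,[0,0,0],[0,0,0]],[1,[0,0,0],[0,0,0]],[1,[0,0,0],[0,0,0]]]'
python3 - <<'E'
from h import *
p,r=pose();print(p,'-x',r.apply([-1,0,0]),np.round(env.state()['qd'],3),np.round(env.state()['joint_positions'],2))
c=cam("scene"); cv2.imwrite("pics/s3.png",c["image"])
for l in "short_spacer short_stock long_stock glue_bottle wood_block clay_cat screwdriver screw_jar".split():
    for d in env.outline_of(l,"scene")[:2]: print(l,round(d["confidence"],2),np.round(topfit(cloud(c,d["mask"]))[1][0]))
E
```

```text
time: 22.7
tcp_pos: [0.632, -0.1475, 0.4103]
ee_rot: [3.123, 1.486, 2.916]
ft_force: [-0.0, 0.8, -1.0]
gripper_width: 0.0291
[ 0.63195927 -0.1475115   0.41034277] -x [ 0.08301225 -0.01907329  0.99636598] [ 0.001 -0.     0.001  0.002 -0.001 -0.005] [-0.32 -0.6   2.17  0.91  0.14 -2.48]
short_spacer 0.76 [430. 105.]
short_spacer 0.75 [458. 234.]
short_stock 0.77 [462. 310.]
short_stock 0.19 [ 627. -147.]
long_stock 0.81 [600. 328.]
glue_bottle 0.9 [ 710. -344.]
wood_block 0.65 [ 760. -151.]
wood_block 0.62 [ 710. -345.]
clay_cat 0.79 [703. 309.]
screwdriver 0.63 [778.  50.]
screw_jar 0.78 [428. 489.]
screw_jar 0.48 [595. 281.]
```

View pics/s3.png

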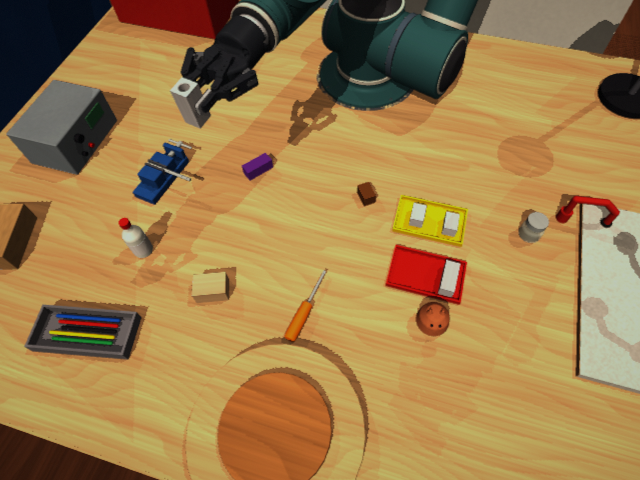

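The view shows the spacer held upright at (190,100) with its hole visible on top at (184,88). Both short spacers lie in the yellow tray at (418,213) and (451,223), and everything else is unmoved.

```bash
python3 -c "
from cell import env
print(env.sign_off())"
```

```text
the job is handed in; nothing more can be done
None
```

I completed both parts of the task and handed the job in; no verdict was reported.

- **Short spacer:** it lies flat and released in the yellow tray at about (457, 235) mm. It is parallel to the stored one within about 1°, with its centre about 80 mm away.
- **Long spacer:** I slid it hole-first onto the rod until the bottom of the hole stopped it, at an estimated 31 mm depth with about 8 N along the rod. I then drew it off and turned it hole up. It is held at about 0.41 m, roughly 5° from vertical, and the last picture shows the hole on top.
- **Everything else:** the final scene check found the stored spacers and the bystander objects within about 2 mm of where they started.

No final check failed. I typed one sideways shift wrongly while moving over to the vise; it was in free space and I corrected it. The arm stopped about 5° short of full vertical near a wrist singularity, which is well inside the 20° allowed.

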